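Sort sealed vial boxes by weight

ROBOT

A 7-joint arm with a two-finger parallel gripper is mounted at the origin on the work surface. World frame = base frame: x ahead of the robot, y to its left, z up, the work surface at z = 0. Lengths are in m, angles in rad, forces in N, time in s.
With the tool pointing down it reaches from about 0.425 to 0.95 m from the base axis. Payload 4.7 kg.
Tool frame: the origin (TCP) lies between the finger pads; the fingertips stand 25 mm ahead of it and the grasp point (between the pads) lies 6 mm ahead of it; z points along the fingers, y is the line along which they close (so a half turn about z gives the same grasp; the last joint's range is limited). The gripper opens to 85 mm and grips with 20 to 120 N. Pads are 22 mm wide; open, the fingers measure 114 mm over their backs; the gripper's body (76 mm by 85 mm) begins 54 mm behind the grasp point. The pads swing forward as they close: fully open they stand 13 mm farther back than shut.
Start: joints at [-1.271, 0.469, -0.049, 1.532, 0.024, 1.141, -0.082], TCP at [0.218, 0.639, 0.223] pointing down, gripper open.
Joint ranges: [-2.59, 2.59], [-0.33, 1.99], [-1.39, 1.29], [0.1, 2.45], [-1.04, 4.18], [0.21, 1.99], [-2.66, 2.66]. Speed limits (rad/s): [2.57, 2.57, 3.14, 3.14, 3.14, 3.14, 3.14].

INTERFACE

Orientations are given as a 3x3 rotation matrix whose columns are the frame's x, y, z axes.
In Python, from rig import * gives the robot as it stands. Calls block until the motion is done:
- movep(position, orientation): joint-space move of the TCP to a pose.
- move_l(position, attitude=None, feed=0.15, until_force=None): straight line of the TCP; attitude=None keeps the orientation; feed is the mean speed in m/s. With until_force (N) it stops when the force on the tool has changed by that much, and returns True; else False.
- move_joints(angles): joint-space move.
- command_gripper(opening, newtons=None): finger opening in m; newtons is the grip in N (None keeps the last); returns when the fingers have stopped.
- sleep(seconds).
- inverse_kinematics(position, orientation): joint angles nearest the present ones, or None.
- sense(): the state.
- camera(name): name is "scene" or "top" or "wrist"; returns (picture, depth): 420x560x3 uint8, red, green, blue; 420x560 float32, m along the optical axis (not along the pixel's ray), 0 where there is no reading.
- camera_params(name): a dict with "K" (3x3 intrinsics, pixels), "position" and "rotation" of the camera in the world; the wrist camera has in their place "tool_from_camera" (4x4, takes a point from camera to tool coordinates, whose origin is the TCP and whose axes are the flange's). Camera axes: x right, y down, z forward; pixel columns grow to the right and rows downward; lengths in m; the calibration is good to about 2 mm. A picture is of the moment at which its call begins: read the wrist's pose just before it. camera_params takes no time and is no camera call.
A pose or a line that the arm cannot do raises Unreachable and nothing moves.
- finish_job(): hands the job in; it is judged then, once.
The state is a dict: "time_s": time; "joint_pos": joint angles; "qd": joint speeds; "joint_efforts": joint torques, N m; "position": TCP position; "tcp_rot": TCP orientation; "wrist_force": force on the tool from outside, world axes, zero at the start; "ft_torque": the same for the moment, N m; "finger_gap": finger opening in m; "gripper_force": force on a finger pad.
Only numpy, scipy, OpenCV 4.12 (cv2) and the standard library are available. Lean on these libraries where they do the work, as an engineer would, in place of code of your own. Each camera call takes 0.05 s, during which the arm holds its last target. There are 200 camera calls.

TASK

Three identical sealed vial boxes lie on the lab bench; some hold loaded vial racks and some are empty, and only their weight tells which. Lift each one to feel its weight, and put the full boxes in the tray with the two loop handles and the empty ones in the plain tray without handles, each lying flat on the tray floor, lid up. Set them down rather than dropping them, let go, and leave the other things on the bench where they are.

Things in the scene. Friction and masses are not known exactly. Their poses are not given: they have to be found in the camera images.
- box1_mid (a point): closed white plastic box, lid sealed, lying flat: 120 mm long (its x axis), 56 mm wide (its y axis), 60 mm high; the point is its centre, 30 mm above its underside, z up. All three look alike. A full box weighs about 0.6 kg (0.57 to 0.63), an empty one about 0.14 kg (0.11 to 0.17); the load sits still in the middle. Rigid; it can be gripped hard (40 to 80 N) across its width
- box2_mid (a point): closed white plastic box, lid sealed, lying flat: 120 mm long (its x axis), 56 mm wide (its y axis), 60 mm high; the point is its centre, 30 mm above its underside, z up. All three look alike. A full box weighs about 0.6 kg (0.57 to 0.63), an empty one about 0.14 kg (0.11 to 0.17); the load sits still in the middle. Rigid; it can be gripped hard (40 to 80 N) across its width
- box3_mid (a point): closed white plastic box, lid sealed, lying flat: 120 mm long (its x axis), 56 mm wide (its y axis), 60 mm high; the point is its centre, 30 mm above its underside, z up. All three look alike. A full box weighs about 0.6 kg (0.57 to 0.63), an empty one about 0.14 kg (0.11 to 0.17); the load sits still in the middle. Rigid; it can be gripped hard (40 to 80 N) across its width
- tray_full: tray for full boxes: steel, with a round-bar loop handle at each of its two y ends (reaching 24 mm beyond the wall, 28 mm high). Fixed to the bench, open on top, 160 mm (its x axis) by 210 mm (its y axis) outside, walls 5 mm thick and 22 mm high, floor 5 mm thick: two boxes fit side by side, each with its length along the tray's x axis. Origin: centre of its underside, on the bench; z up.
- tray_empty: tray for empty boxes: the same tray in aluminium, without handles. Fixed to the bench, open on top, 160 mm (its x axis) by 210 mm (its y axis) outside, walls 5 mm thick and 22 mm high, floor 5 mm thick: two boxes fit side by side, each with its length along the tray's x axis. Origin: centre of its underside, on the bench; z up.
- gel: bystander: white bottle, 48 mm across, 105 mm high, origin at its foot. Nothing else on the bench within the arm's work area is higher than 120 mm
- tape: bystander: cardboard-brown tape roll lying flat, 72 mm across, 22 mm high, origin at its foot
There are look-alikes about, which are no part of the job. What is shaped like the part that bears box2_mid but blue is not meant.

How it is judged:
At the end, for the whole second after the job is handed in: Every full box rests in the tray with loop handles and every empty box in the plain tray (a box counts by its weight on the tray: over 3.6 N is full, under 2.8 N is empty), flat on the tray floor (centre 28 to 41 mm above the bench), upright to within 0.12 rad, released and still (((x of box1_mid in the frame of tray_full between -0.075 and 0.075 m and y of box1_mid in the frame of tray_full between -0.1 and 0.1 m and z of box1_mid in the frame of tray_full between 0.028 and 0.041 m and contact force between box1 and tray_full above 3.6 N) or (x of box1_mid in the frame of tray_empty between -0.075 and 0.075 m and y of box1_mid in the frame of tray_empty between -0.1 and 0.1 m and z of box1_mid in the frame of tray_empty between 0.028 and 0.041 m and contact force between box1 and tray_empty between 0.5 and 2.8 N)) and angle between each of box1_mid, box2_mid, box3_mid's own z axis and vertical below 0.12 rad and linear speed of each of box1, box2, box3 below 0.03 m/s and ((x of box2_mid in the frame of tray_full between -0.075 and 0.075 m and y of box2_mid in the frame of tray_full between -0.1 and 0.1 m and z of box2_mid in the frame of tray_full between 0.028 and 0.041 m and contact force between box2 and tray_full above 3.6 N) or (x of box2_mid in the frame of tray_empty between -0.075 and 0.075 m and y of box2_mid in the frame of tray_empty between -0.1 and 0.1 m and z of box2_mid in the frame of tray_empty between 0.028 and 0.041 m and contact force between box2 and tray_empty between 0.5 and 2.8 N)) and ((x of box3_mid in the frame of tray_full between -0.075 and 0.075 m and y of box3_mid in the frame of tray_full between -0.1 and 0.1 m and z of box3_mid in the frame of tray_full between 0.028 and 0.041 m and contact force between box3 and tray_full above 3.6 N) or (x of box3_mid in the frame of tray_empty between -0.075 and 0.075 m and y of box3_mid in the frame of tray_empty between -0.1 and 0.1 m and z of box3_mid in the frame of tray_empty between 0.028 and 0.041 m and contact force between box3 and tray_empty between 0.5 and 2.8 N))); the robot touches nothing.
It fails at once if a box is dropped (falls faster than 0.6 m/s with no finger on it) ((linear speed of box1 above 0.6 m/s and contact force between box1 and the fingers below 0.1 N) or (linear speed of box2 above 0.6 m/s and contact force between box2 and the fingers below 0.1 N) or (linear speed of box3 above 0.6 m/s and contact force between box3 and the fingers below 0.1 N)).
It fails at once if a bystander (bottle, tape roll) is moved by more than 30 mm (distance of any of gel, tape from where it was at the start of the episode above 0.03 m).
It also fails if it takes over 69 s, if anything falls off the work surface, if the arm or the gripper's body presses on something with over 40 N, if the wrist force passes 120 N, or if a joint passes its speed limit or range.

## Working session

There is one attempt and no reset: what is moved stays moved. The work goes in short steps, each a Python script; the robot and the scene stay as the last script left them, time stands still between calls to the robot, and variables do not carry over. Pictures are saved under pics/ and viewed, at most 10 in all, crops included, and the job is handed in when it is done.

```bash
ls; mkdir -p pics; python3 - <<'E'
from rig import *
import cv2,numpy as np
for n in("top","scene"):
    p,d=camera(n); cv2.imwrite(f"pics/{n}0.png",p[:,:,::-1]); np.save(f"{n}0.npy",d)
    c=camera_params(n); print(n,c)
s=sense(); print(s)
E
```

```text
pics
top {'K': array([[544.50594212,   0.        , 276.36847941],
       [  0.        , 544.50594212, 208.57483079],
       [  0.        ,   0.        ,   1.        ]]), 'position': array([0.42695093, 0.11902934, 1.47079373]), 'rotation': array([[-0.028382  , -0.99424488,  0.10330332],
       [-0.99954032,  0.02712647, -0.0135387 ],
       [ 0.01065852, -0.10364009, -0.99455775]])}
scene {'K': array([[455.10407876,   0.        , 278.89157914],
       [  0.        , 455.10407876, 204.51162362],
       [  0.        ,   0.        ,   1.        ]]), 'position': array([1.30378551, 0.78282955, 0.71511286]), 'rotation': array([[-0.66537781,  0.40387859, -0.62781721],
       [ 0.74648251,  0.36675568, -0.55520639],
       [ 0.00601956, -0.83807658, -0.54551939]])}
{'time_s': 0.1, 'joint_pos': array([-1.270891  ,  0.46937614, -0.04859722,  1.53355944,  0.02405352,
        1.14099547, -0.08231085]), 'qd': array([-0.00103251, -0.00118508,  0.00057565, -0.00324252,  0.00042089,
        0.00082052, -0.00029288]), 'joint_efforts': array([ 8.96407819e-04, -5.11515141e+01, -4.67228098e-02, -2.38391322e+01,
        1.07716973e-02,  4.37157985e-03, -6.58126396e-06]), 'position': array([0.217767  , 0.63834419, 0.22156237]), 'tcp_rot': array([[-9.46428944e-01,  3.22911676e-01, -5.50592922e-04],
       [ 3.22912145e-01,  9.46427477e-01, -1.66683394e-03],
       [-1.71438721e-05, -1.75533303e-03, -9.99998459e-01]]), 'wrist_force': array([ 0.02814034, -0.01308975,  0.52765246]), 'ft_torque': array([-0.00886917, -0.0533194 , -0.02005884]), 'gripper_force': 0.0, 'finger_gap': 0.08493296634523172}
```

View pics/top0.png

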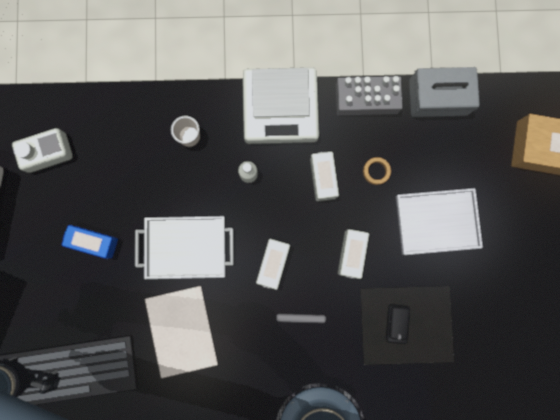

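View pics/scene0.png

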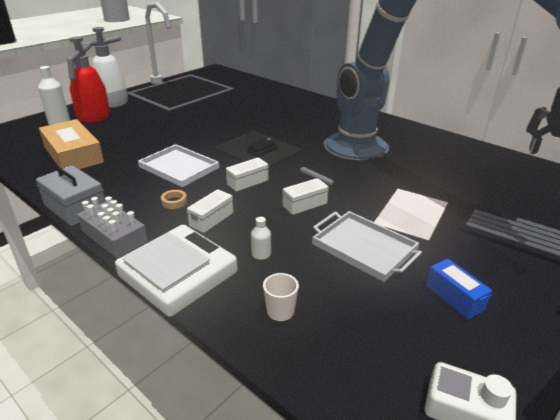

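The top view shows three white boxes at about (273,264), (325,176) and (354,254). The handled tray is at (185,247), the plain tray at (440,222), the gel bottle at (248,172), the tape at (377,171) and the blue look-alike at (89,241). The scene view agrees. Next I'll turn the depth image into poses.

```bash
cat > vis.py <<'E'
import numpy as np,cv2
def world(d,c):
    K=c["K"]; v,u=np.indices(d.shape)
    P=np.dstack([(u-K[0,2])*d/K[0,0],(v-K[1,2])*d/K[1,1],d])
    return P@c["rotation"].T+c["position"]
def rect(W,d,u,v,r,lo,hi):
    """min-area rect of the biggest blob around pixel (u,v) with height in lo..hi"""
    m=(d>0)&(W[...,2]>lo)&(W[...,2]<hi); n=np.zeros_like(m)
    n[v-r:v+r,u-r:u+r]=m[v-r:v+r,u-r:u+r]
    k,l,st,_=cv2.connectedComponentsWithStats(n.astype(np.uint8))
    b=1+np.argmax(st[1:,4]); Q=W[l==b]
    (cx,cy),(a,w),ang=cv2.minAreaRect((Q[:,:2]*1000).astype(np.float32))
    ang=np.radians(ang)
    if a<w: a,w=w,a; ang+=np.pi/2
    ang=(ang+np.pi/2)%np.pi-np.pi/2
    return cx/1e3,cy/1e3,a,w,ang,np.median(Q[:,2]),len(Q)
E
python3 - <<'E'
from rig import camera_params
from vis import *
import numpy as np
d=np.load("top0.npy"); W=world(d,camera_params("top"))
np.set_printoptions(precision=4,suppress=True)
for n,a in dict(b1=(273,264,32,.045,.075),b2=(325,176,32,.045,.075),b3=(354,254,32,.045,.075),
  full=(185,247,60,.003,.035),fullw=(185,247,60,.013,.035),empty=(440,222,50,.003,.035),emptyw=(440,222,50,.013,.035),gel=(248,172,20,.04,.13),tape=(377,171,22,.012,.04)).items():
    print(n,np.array(rect(W,d,*a)))
print(W[300,240],W[246,185],W[222,440],W[200,280])
E
```

```text
b1 [   0.43      0.1133  122.8992   56.396    -0.3142    0.0599 1015.    ]
b2 [  0.6615  -0.0297 123.5527  57.2655   0.0933   0.0596 989.    ]
b3 [   0.4505   -0.0982  122.7517   56.2232   -0.2099    0.0598 1028.    ]
full [   0.4812    0.3499  281.9302  182.5629   -1.5286    0.007  4268.    ]
fullw [  0.4821   0.3467 258.3954 160.15     1.5635   0.023  893.    ]
empty [   0.534    -0.3387  240.6676  172.3383   -1.5166    0.0067 3709.    ]
emptyw [  0.5326  -0.3366 213.8339 160.4132  -1.5165   0.0215 621.    ]
gel [  0.676    0.1728  46.077   45.1886  -1.2269   0.0746 274.    ]
tape [  0.6742  -0.175   70.791   70.2485  -0.3735   0.021  291.    ]
[0.3373 0.2029 0.0007] [0.485  0.3469 0.0058] [ 0.5308 -0.3439  0.0018] [0.6025 0.0885 0.0033]
```

Sizes and heights all match the given ones (boxes about 122 x 56 mm with tops at 60 mm, tray walls at 22 mm). I'll start with the first box.

```bash
cat > job.py <<'E'
from rig import *
import numpy as np
B={1:(.430,.1133,-.3142),2:(.6615,-.0297,.0933),3:(.4505,-.0982,-.2099)}
T={"full":(.4821,.3467,-.007),"empty":(.5326,-.3366,.0543)}
def rot(yaw):
    x=np.array([np.cos(yaw),np.sin(yaw),0]); z=np.array([0,0,-1.])
    return np.column_stack([x,np.cross(z,x),z])
def best(p,yaw):
    q0=sense()["joint_pos"]; c=[]
    for y in (yaw,yaw+np.pi):
        q=inverse_kinematics(p,rot(y))
        if q is not None: c.append((np.abs(np.array(q)-q0).max(),y))
    return rot(min(c)[1])
def log(m):
    s=sense(); print(m,"t%.1f"%s["time_s"],s["position"].round(4),"Fz%.2f"%s["wrist_force"][2],"gap%.4f"%s["finger_gap"],"grip%.1f"%s["gripper_force"])
H=.20
def pick(i):
    x,y,a=B[i]
    movep([x,y,H-.06],best([x,y,.05],a)); sleep(.3); f0=sense()["wrist_force"][2]; log("above")
    move_l([x,y,.047],feed=.2); command_gripper(.05,60); log("closed")
    move_l([x,y,H],feed=.2); sleep(.4)
    w=f0-np.mean([sense()["wrist_force"][2] for _ in range(5)])
    log("lifted"); print("box",i,"weight",w); return abs(w)
def place(tray,slot):
    x,y,a=T[tray]; p=np.array([x-np.sin(a)*slot,y+np.cos(a)*slot])
    movep([*p,H],best([*p,.06],a)); log("over")
    move_l([*p,.062],feed=.2); sleep(.1)
    print("touch",move_l([*p,.050],feed=.03,until_force=4)); log("down")
    command_gripper(.068); log("open"); move_l([*p,H-.04],feed=.25)
E
python3 - <<'E'
from job import *
w=pick(1)
if sense()["finger_gap"]>.05 and (w<2.2 or w>4.8): place("full" if w>3.5 else "empty",.05 if w<3.5 else -.05)
command_gripper(.085); log("end")
E
```

```text
above t2.5 [0.43   0.1137 0.14  ] Fz0.35 gap0.0856 grip0.0
closed t3.5 [0.4306 0.1131 0.0482] Fz7.06 gap0.0501 grip3.4
lifted t4.8 [0.4298 0.1132 0.1996] Fz-0.77 gap0.0499 grip0.0
box 1 weight 1.1212769725173306
end t5.3 [0.43   0.1133 0.2   ] Fz0.56 gap0.0848 grip0.0
```

```bash
python3 - <<'E'
from rig import *
import cv2,numpy as np
from vis import *
p,d=camera("wrist"); cv2.imwrite("pics/w1.png",p[:,:,::-1])
p,d=camera("top"); W=world(d,camera_params("top")); cv2.imwrite("pics/top1.png",p[:,:,::-1])
s=sense();R=s["tcp_rot"];print(R.round(3))
try: print(np.round(rect(W,d,273,264,32,.045,.075),4))
except Exception as e: print(e)
E
```

```text
[[-0.951  0.309  0.   ]
 [ 0.309  0.951  0.   ]
 [ 0.     0.    -1.   ]]
[0.4925 0.1173 7.8007 5.8053 1.5483 0.0601 9.    ]
```

View pics/w1.png

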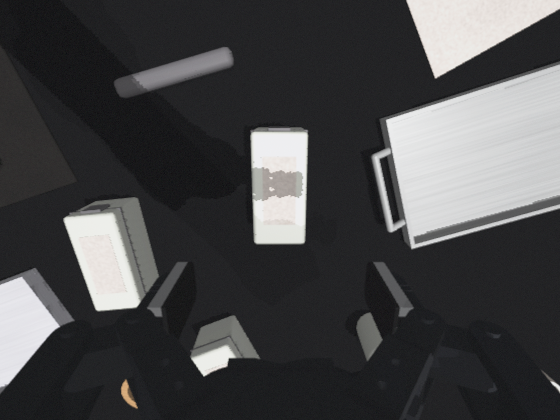

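The wrist view shows box 1 at (279,187), flat and centred sideways between the fingers. I'll measure it with the wrist depth.

```bash
cat >> vis.py <<'E'
def wristcam():
    from rig import sense,camera,camera_params
    s=sense(); p,d=camera("wrist"); c=camera_params("wrist"); M=np.array(c["tool_from_camera"])
    R=s["tcp_rot"]
    c=dict(K=c["K"],rotation=R@M[:3,:3],position=s["position"]+R@M[:3,3]); return p,d,world(d,c),c
E
python3 - <<'E'
from vis import *
np.set_printoptions(precision=4,suppress=True)
p,d,W,c=wristcam()
print(c["position"],c["rotation"])
print(np.array(rect(W,d,279,187,75,.045,.075)))
for v,u in ((140,279),(187,279),(235,279),(187,320),(100,279)): print(v,u,W[v,u],d[v,u])
from rig import sense; print(sense()["position"])
E
```

```text
[0.3517 0.1386 0.3511] [[ 0.3092  0.9018  0.302 ]
 [ 0.951  -0.2935 -0.0973]
 [ 0.0009  0.3172 -0.9483]]
[   0.4285    0.1123  122.1475   56.0594   -0.3146    0.0596 6249.    ]
140 279 [0.3818 0.1281 0.0593] 0.28684473
187 279 [0.4263 0.1136 0.0595] 0.30150816
235 279 [0.4763 0.0973 0.0605] 0.31723484
187 320 [ 0.4574  0.1561 -0.0013] 0.3643671
100 279 [ 0.3463  0.1396 -0.0011] 0.33225262
[0.43   0.1133 0.2   ]
```

Box 1 is still in place. The fingers stopped at the commanded 50 mm with almost no grip, so I'll command a full close so that the force applies.

```bash
sed -i 's/command_gripper(.05,60); log/command_gripper(0.0,60); sleep(.2); log/; s/1:(.430,.1133/1:(.4288,.1125/' job.py
python3 - <<'E'
from job import *
w=pick(1)
print(sense()["gripper_force"])
if sense()["finger_gap"]>.03 and (.8<w<2.2 or w>4.8) and sense()["gripper_force"]>20: place("full" if w>3.5 else "empty",.05 if w<3.5 else -.05); command_gripper(.085); log("end")
E
```

```text
above t6.1 [0.4298 0.1129 0.1413] Fz0.27 gap0.0853 grip0.0
closed t7.7 [0.4323 0.1137 0.0512] Fz31.71 gap-0.0002 grip16.2
lifted t9.0 [0.4286 0.1124 0.1996] Fz0.59 gap0.0000 grip0.0
box 1 weight -0.31458466504853116
0.0
```

```bash
python3 - <<'E'
from vis import *
from rig import *
np.set_printoptions(precision=4,suppress=True)
p,d,W,c=wristcam(); cv2.imwrite("pics/w2.png",p[:,:,::-1])
print(np.array(rect(W,d,279,187,75,.03,.075)))
s=sense(); K=c["K"]
for o in (-.02,0,.006,.025,.14):
    q=c["rotation"].T@(s["position"]+s["tcp_rot"]@[0,0,o]-c["position"]); print(o,(K@q/q[2])[:2])
print(camera_params("wrist")["tool_from_camera"])
E
```

```text
[   0.4286    0.1124  122.1667   56.289    -0.3138    0.0596 6292.    ]
-0.02 [280.1392 277.0541]
0 [280.0957 257.792 ]
0.006 [280.0844 252.828 ]
0.025 [280.0532 239.0402]
0.14 [279.9439 190.7047]
[[-0.0001 -0.9483 -0.3172  0.0822]
 [ 1.     -0.0004  0.0008 -0.0001]
 [-0.0009 -0.3172  0.9483 -0.1511]
 [ 0.      0.      0.      1.    ]]
```

View pics/w2.png

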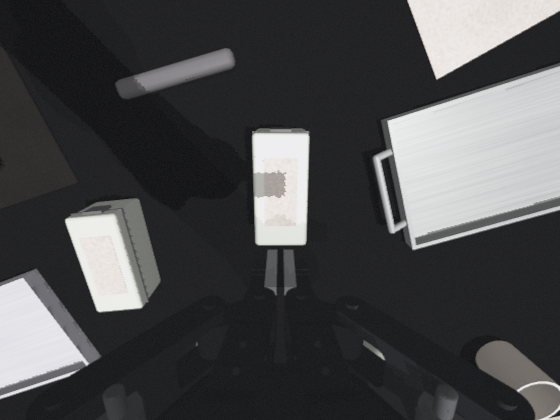

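The closed fingertips show at about (280,250), higher than the stated geometry predicts. The fingers closed above the box, which hasn't moved. I'll measure the tips by depth.

```bash
python3 - <<'E'
from vis import *
from rig import *
np.set_printoptions(precision=4,suppress=True)
p,d,W,c=wristcam(); s=sense()
L=(W-s["position"])@s["tcp_rot"]
for v in range(244,310,6): print(v,*[L[v,u] for u in (272,290)])
command_gripper(.085); sleep(.2)
p,d,W,c=wristcam(); L=(W-s["position"])@s["tcp_rot"]
m=(d>0)&(d<.22)&(np.indices(d.shape)[0]<340); Q=L[m]; print(len(Q),np.percentile(Q[:,2],[90,99,100]),Q[Q[:,2].argsort()[-5:]])
print(s["position"],s["tcp_rot"])
# joints-based check
print(inverse_kinematics(s["position"],s["tcp_rot"]),s["joint_pos"])
E
```

```text
244 [-0.0604 -0.0086  0.1414] [-0.0606  0.011   0.1419]
250 [ 0.0116 -0.0041 -0.0131] [ 0.0117  0.0051 -0.0133]
256 [ 0.0121 -0.004  -0.0205] [ 0.0114  0.0049 -0.0192]
262 [ 0.0118 -0.0038 -0.0258] [ 0.0121  0.0047 -0.0264]
268 [ 0.0118 -0.0037 -0.0314] [ 0.0119  0.0045 -0.0316]
274 [ 0.0125 -0.0035 -0.0375] [ 0.0122  0.0043 -0.0371]
280 [ 0.012  -0.0034 -0.0415] [ 0.0114  0.0042 -0.0405]
286 [ 0.0115 -0.0033 -0.0452] [ 0.0121  0.004  -0.0461]
292 [ 0.0136 -0.0032 -0.0523] [ 0.0129  0.0039 -0.0513]
298 [ 0.0129 -0.0031 -0.0551] [ 0.0128  0.0037 -0.0549]
304 [ 0.0127 -0.003  -0.0585] [ 0.0125  0.0036 -0.0581]
9994 [-0.0337 -0.0239 -0.0209] [[-0.0052  0.0426 -0.0214]
 [-0.0034 -0.0429 -0.0214]
 [-0.0003  0.0428 -0.021 ]
 [ 0.0009 -0.0431 -0.0209]
 [-0.0032  0.0426 -0.0209]]
[0.4288 0.1124 0.1998] [[-0.951   0.3091 -0.0004]
 [ 0.3091  0.951  -0.0002]
 [ 0.0003 -0.0003 -1.    ]]
[-0.6076  0.1081  0.2781  2.0958 -0.0365  0.9425  0.947 ] [-0.6075  0.1081  0.2781  2.0958 -0.0365  0.9425  0.947 ]
```

The real fingertips are about 10–20 mm behind the reported TCP, not 25 mm ahead. The top contact at TCP z 0.051 confirms this. I'll lower the grasp and place heights by 39 mm.

```bash
sed -i 's/\.047\]/.008]/; s/\*p,\.062\]/*p,.023]/; s/\*p,\.050\]/*p,.011]/; s/^H=.20/H=.17/' job.py
python3 - <<'E'
from job import *
w=pick(1)
s=sense(); print(s["gripper_force"])
if s["finger_gap"]>.03 and (.8<w<2.2 or w>4.8) and s["gripper_force"]>20: place("full" if w>3.5 else "empty",.05 if w<3.5 else -.05); command_gripper(.085); log("end")
E
```

```text
above t10.9 [0.4299 0.1129 0.1114] Fz-0.24 gap0.0851 grip0.0
closed t12.1 [0.4297 0.1127 0.0093] Fz6.48 gap0.0554 grip65.3
lifted t13.5 [0.4286 0.1124 0.1696] Fz-5.84 gap0.0558 grip64.6
box 1 weight 5.605724210500013
64.62218552827835
over t14.2 [0.4816 0.2968 0.1694] Fz-5.24 gap0.0554 grip64.8
touch True
down t15.6 [0.4823 0.2972 0.0144] Fz3.75 gap0.0555 grip65.8
open t15.9 [0.4808 0.2963 0.013 ] Fz-0.11 gap0.0684 grip0.0
end t16.8 [0.4813 0.2963 0.1289] Fz0.44 gap0.0848 grip0.0
```

Box 1 is full and placed. I'll check its pose and carry on with box 2, then box 3.

```bash
python3 - <<'E'
from job import *
n={"full":1,"empty":0}
for i in (2,3):
    w=pick(i); s=sense()
    if not(s["finger_gap"]>.05 and (.8<w<2.2 or w>4.8) and s["gripper_force"]>20): print("STOP"); break
    t="full" if w>3.5 else "empty"
    slot=(-.05,.05)[n[t]] if t=="full" else (.05,-.05)[n[t]]
    place(t,slot); command_gripper(.085); n[t]+=1; log(t)
else:
    movep([.55,0,.25],best([.55,0,.25],0))
    q=sense()["joint_pos"].copy()
import cv2
from vis import *
p,d=camera("top"); cv2.imwrite("pics/top2.png",p[:,:,::-1])
p,d=camera("scene"); cv2.imwrite("pics/scene2.png",p[:,:,::-1])
E
```

```text
above t18.5 [ 0.6615 -0.0286  0.1101] Fz-0.29 gap0.0848 grip0.0
closed t19.8 [ 0.663  -0.0299  0.0099] Fz6.40 gap0.0557 grip64.6
lifted t21.1 [ 0.6614 -0.0297  0.1695] Fz-1.78 gap0.0554 grip64.0
box 2 weight 1.4937528854419266
over t22.2 [ 0.5314 -0.2846  0.17  ] Fz-0.89 gap0.0553 grip64.0
touch True
down t23.6 [ 0.5306 -0.2871  0.0149] Fz4.38 gap0.0551 grip64.6
open t23.8 [ 0.5296 -0.2864  0.0139] Fz-0.65 gap0.0684 grip0.0
empty t24.8 [ 0.5294 -0.2864  0.1289] Fz-0.30 gap0.0853 grip0.0
above t25.9 [ 0.451  -0.0992  0.11  ] Fz-0.93 gap0.0848 grip0.0
closed t27.1 [ 0.4516 -0.0989  0.0095] Fz5.96 gap0.0559 grip64.9
lifted t28.5 [ 0.4503 -0.0982  0.1696] Fz-5.53 gap0.0553 grip64.5
box 3 weight 4.605931496998219
STOP
```

View pics/scene2.png

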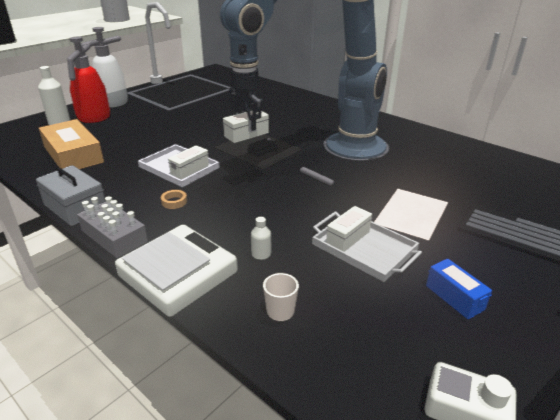

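The scene view shows one box flat in each tray, at (350,228) and (187,162), and box 3 held at (246,125). My check stopped because of noise in the hover reference (-0.93 N). I'll average the weight over time, then place it.

```bash
python3 - <<'E'
from job import *
f=[]
for _ in range(10): sleep(.08); f.append(sense()["wrist_force"][2])
w=-np.mean(f); print(w,np.std(f))
if w>4.5:
    place("full",.05); command_gripper(.085); log("full")
    movep([.55,0,.25],best([.55,0,.25],0)); log("away")
    from vis import *
    d=camera("top"); import cv2; cv2.imwrite("pics/top3.png",d[0][:,:,::-1]); d=d[1]; W=world(d,camera_params("top"))
    np.set_printoptions(precision=4,suppress=True)
    for n,a in dict(f=(185,247,50,.048,.08),e=(440,222,50,.048,.08),gel=(248,172,20,.04,.13),tape=(377,171,22,.012,.04)).items(): print(n,np.array(rect(W,d,*a)))
E
```

```text
5.618544628171372 0.4369611352414346
over t31.2 [0.4838 0.3944 0.17  ] Fz-5.48 gap0.0554 grip64.5
touch True
down t32.6 [0.4829 0.3973 0.0144] Fz3.99 gap0.0553 grip65.5
open t32.9 [0.4816 0.3961 0.0128] Fz-0.38 gap0.0676 grip0.0
full t33.8 [0.482  0.3963 0.1288] Fz-0.30 gap0.0849 grip0.0
away t35.4 [0.55   0.0017 0.2496] Fz-0.42 gap0.0847 grip0.0
f [   0.4833    0.3975  121.3803   58.0156   -0.0009    0.065  1074.    ]
e [   0.5288   -0.2857  122.5279   59.1543    0.0575    0.0647 1052.    ]
gel [  0.6758   0.1728  46.9368  45.4931   0.4331   0.0753 277.    ]
tape [  0.6751  -0.1756  70.7361  68.8579  -0.8364   0.0213 272.    ]
```

View pics/top3.png

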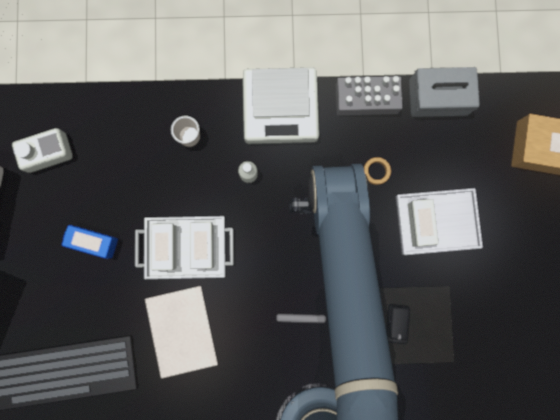

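The top view shows two boxes in the handled tray at (163,246) and (201,244) and one in the plain tray at (425,222). Their tops are at 65 mm, so they lie flat on the floor, and the bystanders haven't moved.

```bash
python3 -c "
from rig import *
print(finish_job())"
```

```text
the job is handed in; nothing more can be done
None
```

I handed the job in at about 35 s of robot time: boxes 1 and 3 (full, about 5.6 N each) are in the handled tray and box 2 (empty, about 1.5 N) is in the plain tray, all flat and released, with the bottle and tape roll where they were; no verdict came back.

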